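# Plate up the large biscuit with the turner

## Robot

A 7-joint arm with a two-finger parallel gripper is mounted at the origin on the work surface. World frame = base frame: x ahead of the robot, y to its left, z up, the work surface at z = 0. Lengths are in m, angles in rad, forces in N, time in s.
With the tool pointing down it reaches from about 0.35 to 0.9 m from the base axis. Payload 8.1 kg.
Tool frame: the origin (TCP) lies at the very end of the fingers, on their centre line; the grasp point (between the pads) lies 19 mm behind it (grasp_offset is the distance from the TCP to the grasp point, in m); z points along the fingers, y is the line along which they close (so a half turn about z gives the same grasp; the last joint's range is limited). The gripper opens to 92 mm and grips with 3 to 60 N. Pads are 19 mm wide; open, the fingers measure 130 mm over their backs; the gripper's body (75 mm by 190 mm) begins 47 mm behind the grasp point.
Start: joints at [-0.103, 0.434, 0.025, 1.573, -0.012, 1.134, -0.075], TCP at [0.625, -0, 0.227] pointing down, gripper open.
Joint ranges: [-2.62, 2.62], [-0.44, 2.09], [-1.27, 1.32], [0.08, 2.57], [-1.32, 4.46], [0.12, 2], [-2.74, 2.74]. Speed limits (rad/s): [2.22, 2.22, 3.01, 3.01, 3.14, 3.14, 3.14].

## Interface

Orientations are given as a rotation vector (axis times angle).
In Python, from cell import observe, get_image, camera_params, sign_off, silhouettes, grasp_offset gives the robot as it stands. The module is installed in compiled form; this text tells all that it offers.
- The arm moves only by the tool jog_arm, never from a script. Its argument "motion" is a list that holds one entry, the list of rows, each a list of 7 numbers: the shift along the tool's x, y, z in m, then the turn, a rotation vector about the tool's x, y, z in rad, then the closure, from -1 (fully open) to 1 (shut), so that 0 is half open. In form: [[[dx, dy, dz, wx, wy, wz, hand], ...]]. A call has 1 to 10 rows; each row is the pose to reach, as a shift and turn from the pose commanded when the call began, along the tool's axes at that moment; what a row does not reach only later rows make up. A row lasts 1/12 s, in which the tool goes at most 41.7 mm and 7.16 degrees, less where a joint would pass 70% of its speed; a pose out of reach is approached as far as the arm can. A call with a gripper value outside its range is refused whole. The fingers move at their own pace and stop on an object; "force" is the grip in N (left out, the last holds). Time passes only in rows, so rows that repeat a pose let the fingers close. It gives the time, the measured TCP pose, the force, the opening and the grip force at its end, in the units of the state.
- observe(): the state, without advancing time (a new reading comes with each control period).
- get_image(name): name is "scene" or "side" or "wrist"; returns the picture (384x512x3 uint8, red, green, blue); there is no depth.
- camera_params(name): a dict with "vertical_fov" (degrees; the focal length in pixels is half the picture's height over the tangent of half this angle, whatever the lens; pixels are square), "cx", "cy" (the principal point, pixels), "T" (4x4, takes a point from camera to world coordinates). Camera axes: x right, y down, z forward; pixel columns grow to the right and rows downward; lengths in m; the calibration is good to about 2 mm. The wrist camera is an equidistant fisheye: a pixel r from the principal point sees the ray r / f radians off the axis. A picture is of the moment at which its call begins: read the wrist's pose just before it. camera_params takes no time and is no camera call; for the wrist camera it gives the pose at the moment of the call.
- sign_off(): hands the job in; it is judged then, once.
Trained networks look in the newest picture that a camera, given by its name, has taken for a name from the list of things; names that differ only in an ending like _2 or _b are one class to them, and where a whole thing is asked for, a point or a joint stands for the part that bears it (a point fixed in the world has none). Each returns a list of dicts, best first, with "p" (0 to 1); they miss things now and then, are a little off and sometimes report something else, mostly with a low value. They report only what shows in the picture. A call takes as long as a camera call.
- silhouettes(query, camera): "mask" (384x512 bool, what is visible of it) and "pixel" ([column, row] in pixels, amid what is visible of it).
The state is a dict: "clock": time; "joints": joint angles; "dq": joint speeds; "joint_efforts": joint torques, N m; "position": TCP position; "ee_rot": TCP orientation; "force": force on the tool from outside, world axes, zero at the start; "ft_torque": the same for the moment, N m; "width": opening from 0.0 (shut) to 1.0 (fully open); "gripper_force": force on a finger pad.
Only numpy, scipy, OpenCV 4.12 (cv2) and the standard library are available. Lean on these libraries where they do the work, as an engineer would, in place of code of your own. Each camera call takes 0.05 s, during which the arm holds its last target. There are 200 camera calls.

## Task

Pick up the turner, slide its blade right under the large round biscuit on the cookie sheet (pushing it against the sheet's raised lip), lift it clear and carry it over to the plate, then tip the blade steeply, low over the plate, so the biscuit slides off and lies flat near the middle of the plate. Do not touch the biscuit with the gripper or drop it from a height, do not shove the plate, and leave the small biscuit, mug, ramekin and pepper mill where they are. Finally lay the turner back on its rest as it was, handle in the notch and blade flat on the bench, and let go.

Things in the scene. Friction and masses are not known exactly. Their poses are not given: they have to be found in the camera images.
- turner_grip (a point): Middle of the loose turner's black handle (0.22 kg, balances near here), 47 mm above the blade's underside, 91 mm behind the blade's rear edge. Axes: x the way the blade points, z up from the blade. Straight handle, flat sides, 20 mm wide (y) by 22 mm, rising rearward at 25 deg, from 50 mm ahead to 85 mm behind this point. Starts on the rest, blade flat on the bench, pointing from the robot.
- turner: Dark steel kitchen turner, 280 mm long; origin at the underside of the blade, middle of its rear edge; x to the front edge, z up. Flat blade 112 mm long (x), 84 mm wide (y), 2.5 mm thick, its front 12 mm only 1.5 mm; an upturned heel 12 mm high, 64 mm wide, stands along the rear edge. The biscuit slides off it at a tilt somewhere from 25 to 37 deg.
- turner_rest: Fixed wooden rest under the rear of the turner's handle; foot 70 x 90 mm. Origin on the bench below its cross bar, x as the turner points. The handle lies on the bar (top 65 mm above the bench) between two cheeks 40 mm apart, 8 mm thick, 30 mm long, tops 97 mm above the bench.
- rest_home (a point): Where turner_grip is when the turner lies properly on its rest (66 mm ahead of the rest's bar, 47 mm above the bench). Axes as those of the turner lying there.
- biscuit: The large round biscuit, 100 mm across, 12 mm thick, about 90 g, loose; origin at the centre of its underside, z up. Flat below to 84 mm across, then the edge slopes up to full width 5 mm above the sheet, so a blade gets under. Lies 4 to 12 mm short of the sheet's lip, left or right of the small biscuit.
- small_biscuit: A small round biscuit, 70 mm across, 12 mm thick, on the same sheet: stays. Origin at the centre of its underside.
- cookie_sheet: Fixed aluminium cookie sheet, 240 (x) by 250 mm (y), 4 mm thick, open on three sides; the lip along its far (+x) side rises 12 mm above the sheet, inner face 116 mm from the centre. Origin at the centre of its underside, on the bench; x towards the lip, away from the robot.
- plate: White ceramic dinner plate, 260 mm across, 0.6 kg, loose on the bench. Origin at the centre of its underside, z up. Flat floor 6 mm above the bench, 200 mm across; from there the rim slopes up to 18 mm above the bench at the edge.
- pepper_mill: Wooden pepper mill 160 mm tall, 60 mm across, at the far side: stays. Origin at its foot.
- ramekin: White open pot 84 mm across, 45 mm high, at the far side: stays. Origin at its foot.
- mug: Blue mug 80 mm across, 95 mm high, at the far side: stays. Origin at its foot.

How it is judged:
By the outcome, as a careful person would: the job done as asked, in the order asked, and still so for the second after the job is handed in, with the robot touching nothing.
It also fails if it takes over 72 s, if anything falls off the work surface, if the arm or the gripper's body presses on something with over 40 N, if the wrist force passes 120 N, or if a joint passes its speed limit or range.

## Working session

There is one attempt and no reset: what is moved stays moved. The work goes in short steps, Python scripts to look and compute and a tool call to move; the robot and the scene stay as the last step left them, time stands still between calls to the robot, and variables do not carry over. Pictures are saved under pics/ and viewed, at most 10 in all, crops included, and the job is handed in when it is done.

Besides the shell and the picture viewer there is one more tool, called after "Call:" by a JSON object that holds its "op" and its "data", one argument or row to a line. jog_arm: Moves the arm, as the interface text tells. Its arguments: {"type":"object","properties":{"motion":{"type":"array"},"force":{"type":"number"}},"required":["motion"]}

```bash
mkdir -p pics
cat > h.py <<'E'
import numpy as np, cv2
from cell import *
from scipy.spatial.transform import Rotation as R
def ray(cam,px,P=None):
    P=P or camera_params(cam); f=192/np.tan(np.radians(P["vertical_fov"])/2)
    u=(np.array(px,float)-[P["cx"],P["cy"]])
    T=np.array(P["T"])
    if cam=="wrist":
        r=np.hypot(*u); th=r/f; d=np.array([*(u/max(r,1e-9)*np.sin(th)),np.cos(th)])
    else: d=np.array([*(u/f),1.])
    return T[:3,3],T[:3,:3]@d
def onplane(cam,px,z,P=None):
    o,d=ray(cam,px,P); return o+d*(z-o[2])/d[2]
def proj(cam,p,P=None):
    P=P or camera_params(cam); f=192/np.tan(np.radians(P["vertical_fov"])/2)
    T=np.array(P["T"]); q=T[:3,:3].T@(np.array(p)-T[:3,3])
    if cam=="wrist":
        s=np.hypot(q[0],q[1]); th=np.arctan2(s,q[2]); return np.array([P["cx"],P["cy"]])+f*th*q[:2]/s
    return np.array([P["cx"],P["cy"]])+f*q[:2]/q[2]
def maskplane(cam,m,z,P=None):
    c=max(cv2.findContours(m.astype(np.uint8),cv2.RETR_EXTERNAL,cv2.CHAIN_APPROX_NONE)[0],key=len)[:,0]
    return np.array([onplane(cam,p,z,P)[:2] for p in c])
def save(cam,name):
    P=camera_params(cam); im=get_image(cam); cv2.imwrite(f"pics/{name}.png",im[:,:,::-1]); return im,P
E
python3 - <<'E'
from h import *
s=observe(); print({k:np.round(v,3) for k,v in s.items()}, grasp_offset if not callable(grasp_offset) else grasp_offset())
ims=[]
for c in ["scene","side","wrist"]:
    im,P=save(c,c+"0"); ims.append(im); print(c,np.round(P["T"],3).tolist(),P["vertical_fov"])
    for n in ["turner","biscuit","small_biscuit","cookie_sheet","plate","turner_rest","mug","ramekin","pepper_mill"]:
        for d in silhouettes(n,c)[:2]:
            m=d["mask"]; 
            if d["p"]<.3 or m.sum()<20: continue
            z={"biscuit":.012,"small_biscuit":.012,"cookie_sheet":.004,"plate":.018}.get(n,0.0)
            q=maskplane(c,m,z,P); (cc,r)=cv2.minEnclosingCircle(q.astype(np.float32)); rr=cv2.minAreaRect(q.astype(np.float32))
            print(c,n,round(d["p"],2),np.round(d["pixel"]),m.sum(),"circ",np.round(cc,3),round(r,3),"rect",np.round(rr[0],3),np.round(rr[1],3),round(rr[2],1))
cv2.imwrite("pics/a.png",cv2.resize(np.vstack([np.hstack(ims[:2]),np.hstack([ims[2],ims[2]*0])])[:,:,::-1],(800,600)))
E
```

```text
{'clock': np.float64(0.0), 'joints': array([-0.103,  0.435,  0.025,  1.574, -0.012,  1.134, -0.075]), 'dq': array([-0.001,  0.001,  0.001, -0.   ,  0.   , -0.002,  0.001]), 'joint_efforts': array([ 0.0000e+00, -6.6785e+01,  9.8500e-01, -3.1446e+01, -6.1000e-02,
        4.3000e-02,  0.0000e+00]), 'position': array([ 0.625, -0.   ,  0.226]), 'ee_rot': array([-2.221e+00, -2.221e+00,  2.000e-03]), 'force': array([ 0.168, -0.073,  0.583]), 'ft_torque': array([ 0.008, -0.024,  0.051]), 'gripper_force': np.float64(0.0), 'width': np.float64(1.001)} 0.0188
scene [[0.1, 0.769, -0.631, 1.132], [0.995, -0.07, 0.072, -0.084], [0.011, -0.635, -0.772, 0.774], [0.0, 0.0, 0.0, 1.0]] 50.80345328108567
scene turner 0.78 [277. 211.] 1509 circ [0.573 0.032] 0.08 rect [0.568 0.034] [0.151 0.085] 4.8
scene biscuit 0.8 [129. 209.] 1232 circ [ 0.553 -0.307] 0.052 rect [ 0.553 -0.309] [0.102 0.098] 3.5
scene small_biscuit 0.7 [179. 211.] 612 circ [ 0.568 -0.192] 0.037 rect [ 0.568 -0.192] [0.067 0.072] 89.6
scene cookie_sheet 0.82 [158. 190.] 6334 circ [ 0.506 -0.251] 0.17 rect [ 0.505 -0.249] [0.252 0.239] 8
[... 1703 characters left out ...]
.0, -0.965, -0.262, 0.07], [-0.001, 0.262, -0.965, 0.385], [0.0, 0.0, 0.0, 1.0]] 65.70646984690485
wrist turner 0.58 [207. 148.] 7724 circ [0.467 0.027] 0.181 rect [0.466 0.024] [0.357 0.086] 4.9
wrist small_biscuit 0.56 [217. 293.] 1098 circ [ 0.568 -0.191] 0.035 rect [ 0.568 -0.185] [0.069 0.052] 1.8
wrist plate 0.97 [179.  29.] 10222 circ [0.533 0.232] 0.126 rect [0.527 0.182] [0.106 0.252] 83.9
wrist turner_rest 0.86 [ 78. 155.] 2308 circ [0.339 0.042] 0.07 rect [0.339 0.038] [0.139 0.039] 5.5
wrist mug 0.61 [376. 178.] 5608 circ [ 0.808 -0.003] 0.079 rect [ 0.805 -0.012] [0.117 0.144] 46.6
wrist ramekin 0.96 [355.  53.] 3558 circ [0.761 0.163] 0.051 rect [0.761 0.165] [0.095 0.095] 88.6
```

View pics/a.png

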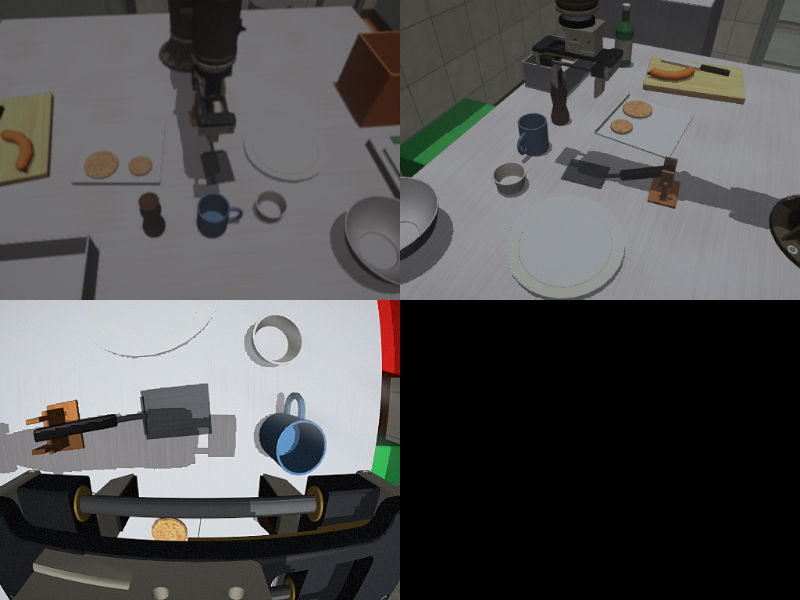

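The scene view shows the sheet with both biscuits at left and the plate at right. The turner lies on its rest near (430,165) in the wrist and scene views. The network detections agree with the pictures. Next I fit the turner and sheet poses to the masks.

```bash
cat >> h.py <<'E'
from scipy.optimize import minimize
def box(x0,x1,y,z0,z1): return np.array([[a,b,c] for a in(x0,x1) for b in(-y,y) for c in(z0,z1)])
c25,s25=np.cos(np.radians(25)),np.sin(np.radians(25))
hd=box(-.085,.05,.010,-.011,.011)@np.array([[c25,0,-s25],[0,1,0],[s25,0,c25]])+[-.091,0,.047]
TURNER=[box(0,.112,.042,0,.0025),hd,np.vstack([box(-.05,-.04,.006,.022,.03),box(-.002,.002,.006,0,.006)])]
SHEET=[np.array([[x,y,.004] for x in(-.12,.12) for y in(-.125,.125)])]
def render(parts,pose,cam,P,z=0.):
    Rz=R.from_euler("z",pose[2]).as_matrix(); m=np.zeros((384,512),np.uint8)
    for p in parts:
        q=np.array([proj(cam,v,P) for v in p@Rz.T+[pose[0],pose[1],z]])
        cv2.fillConvexPoly(m,cv2.convexHull(np.round(q*16).astype(np.int32)),1,shift=4)
    return m>0
def fit(parts,views,x0,z=0.):
    def cost(v):
        p=np.array(x0)+np.array(v)*[.01,.01,.05]; c=0
        for cam,m,P in views:
            r=render(parts,p,cam,P,z); c+=1-(r&m).sum()/(r|m).sum()
        return c
    best=minimize(cost,[0,0,0],method="Nelder-Mead",options=dict(initial_simplex=[[0,0,0],[1.5,0,0],[0,1.5,0],[0,0,1.5]],xatol=.01,fatol=1e-4))
    return np.array(x0)+best.x*[.01,.01,.05],best.fun/len(views)
E
python3 - <<'E'
from h import *
V={}
for c in ["scene","side","wrist"]:
    P=camera_params(c); get_image(c)
    for n in ["turner","cookie_sheet","biscuit","plate"]:
        d=silhouettes(n,c)
        if d: V[n,c]=(c,d[0]["mask"],P)
for cs in (["side"],["wrist"],["side","wrist"]):
    print("turner",cs,fit(TURNER,[V["turner",c] for c in cs],[.52,.025,.085]))
for cs in (["side"],["scene"],["side","scene"]):
    print("sheet",cs,fit(SHEET,[V["cookie_sheet",c] for c in cs],[.507,-.25,-.09]))
for c in ["scene","side"]:
    q=maskplane(c,V["biscuit",c][1],.010,V["biscuit",c][2]); print("bis",c,cv2.minEnclosingCircle(q.astype(np.float32)))
E
```

```text
turner ['side'] (array([0.53428195, 0.02900544, 0.08660917]), np.float64(0.1573072898500174))
turner ['wrist'] (array([0.53107504, 0.03039954, 0.08821362]), np.float64(0.05058365758754868))
turner ['side', 'wrist'] (array([0.53122027, 0.03014782, 0.085718  ]), np.float64(0.10816378998996035))
sheet ['side'] (array([ 0.50646992, -0.2480447 , -0.08324866]), np.float64(0.20864280891289666))
sheet ['scene'] (array([ 0.50548944, -0.25025124, -0.09706245]), np.float64(0.22940964290008414))
sheet ['side', 'scene'] (array([ 0.5059847 , -0.24885378, -0.09187991]), np.float64(0.22241548843208447))
bis scene ((0.5513914227485657, -0.3113442659378052), 0.05293857678771019)
bis side ((0.5374109148979187, 0.25200155377388), 0.13169042766094208)
```

Call:
{"op": "jog_arm", "data": {
  "motion": [
    [[0.022,-0.185,0.08,0,0,1.484,-1],[0.022,-0.185,0.08,0,0,1.484,-1],[0.022,-0.185,0.08,0,0,1.484,-1],[0.022,-0.185,0.08,0,0,1.484,-1],[0.022,-0.185,0.08,0,0,1.484,-1],[0.022,-0.185,0.08,0,0,1.484,-1],[0.022,-0.185,0.08,0,0,1.484,-1],[0.022,-0.185,0.08,0,0,1.484,-1],[0.022,-0.185,0.08,0,0,1.484,-1],[0.022,-0.185,0.08,0,0,1.484,-1]]
  ]
}}

```text
clock: 3.08
position: [0.4402, 0.0221, 0.1469]
ee_rot: [-3.103, -0.492, -0.001]
force: [-0.1, -0.7, -0.7]
width: 0.998
gripper_force: 0.0
```

Call:
{"op": "jog_arm", "data": {
  "motion": [
    [[0,0,0,0,0,0.23,-1],[0,0,0,0,0,0.23,-1],[0,0,0,0,0,0.23,-1]]
  ]
}}

```text
clock: 3.33
position: [0.4401, 0.0221, 0.1469]
ee_rot: [3.139, 0.135, 0.001]
force: [0.6, -0.0, -0.1]
width: 1.003
gripper_force: 0.0
```

```bash
cat >> h.py <<'E'
def pose():
    s=observe(); r=R.from_rotvec(s["ee_rot"]).as_matrix()
    print("t",round(float(s["clock"]),2),"pos",np.round(s["position"],4),"x",np.round(r[:,0],3),"z",np.round(r[:,2],3),"F",np.round(s["force"],1),"q",np.round(s["joints"],2),"w",round(float(s["width"]),3),"gf",round(float(s["gripper_force"]),1)); return np.array(s["position"]),r
E
python3 - <<'E'
from h import *
pose(); im,P=save("wrist","w1"); d=silhouettes("turner","wrist"); print(d[0]["p"],d[0]["mask"].sum())
v=("wrist",d[0]["mask"],P); f=fit(TURNER,[v],[.531,.030,.087]); print(f)
r=render(TURNER,f[0],"wrist",P); im=im.copy(); im[r^cv2.erode(r.astype(np.uint8),np.ones((3,3))).astype(bool)]=[255,0,0]
cv2.imwrite("pics/w1o.png",im[:,:,::-1])
E
```

```text
t 3.33 pos [0.4401 0.0221 0.1469] x [0.996 0.086 0.   ] z [ 0.  0. -1.] F [ 0.6 -0.  -0.1] q [-0.4   0.23  0.27  2.12 -0.09  0.8  -1.56] w 1.003 gf 0.0
0.85 11267
(array([0.53342096, 0.03050409, 0.089535  ]), np.float64(0.07246616044899312))
```

View pics/w1o.png

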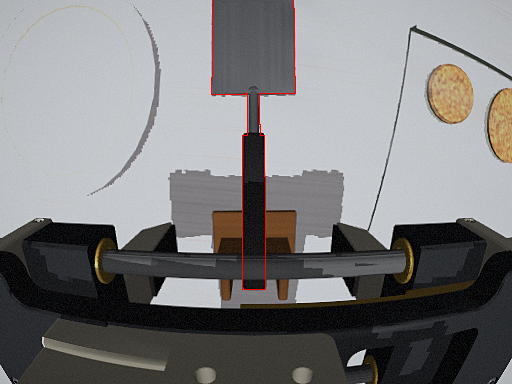

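The red outline lies on the turner: the blade's rear edge is at (253,94) and the handle runs (255,135) to (255,288), centred between the fingers. Now I descend and grip.

Call:
{"op": "jog_arm", "data": {
  "motion": [
    [[0.002,0,0.035,0,0,0,-1],[0.002,0,0.07,0,0,0,-0.5],[0.002,0,0.1,0,0,0,-0.3],[0.002,0,0.119,0,0,0,-0.3],[0.002,0,0.119,0,0,0,-0.3],[0.002,0,0.119,0,0,0,1],[0.002,0,0.119,0,0,0,1],[0.002,0,0.119,0,0,0,1],[0.002,0,0.119,0,0,0,1],[0.002,0,0.119,0,0,0,1]]
  ],
  "force": 60
}}

```text
clock: 4.27
position: [0.4428, 0.0224, 0.0287]
ee_rot: [-3.138, -0.143, -0.003]
force: [0.1, -0.9, 0.6]
width: 0.396
gripper_force: 0.0
```

Call:
{"op": "jog_arm", "data": {
  "motion": [
    [[0,0,0,0,0,0,1],[0,0,0,0,0,0,1],[0,0,0,0,0,0,1],[0,0,0,0,0,0,1]]
  ]
}}

```text
clock: 4.6
position: [0.4422, 0.0223, 0.028]
ee_rot: [-3.138, -0.142, -0.001]
force: [-1.1, 0.3, 6.4]
width: 0.213
gripper_force: 60.0
```

Call:
{"op": "jog_arm", "data": {
  "motion": [
    [[0,0,-0.03,0,0,0,1],[0,0,-0.06,0,0,0,1],[0,0,-0.1,0,0,0,1],[-0.019,0.029,-0.1,0,0,0.02,1],[-0.038,0.058,-0.1,0,0,0.04,1],[-0.057,0.087,-0.1,0,0,0.06,1],[-0.076,0.116,-0.1,0,0,0.08,1],[-0.095,0.145,-0.1,0,0,0.1,1],[-0.114,0.174,-0.1,0,0,0.12,1],[-0.133,0.203,-0.1,0,0,0.14,1]]
  ]
}}

```text
clock: 5.43
position: [0.3265, -0.193, 0.1277]
ee_rot: [-3.14, 0.078, 0.0]
force: [0.6, -0.9, -2.1]
width: 0.215
gripper_force: 60.0
```

Run:
```python
from h import *
pose()
```

```text
t 5.43 pos [ 0.3265 -0.193   0.1277] x [ 0.999 -0.05  -0.   ] z [-0.  0. -1.] F [ 0.6 -0.9 -2.1] q [ 0.    0.17  0.45  2.28 -0.11  0.71 -1.09] w 0.215 gf 60.0
```

Call:
{"op": "jog_arm", "data": {
  "motion": [
    [[-0.014,0.031,0,0,0,0.014,1],[-0.028,0.062,0,0,0,0.028,1],[-0.042,0.093,0,0,0,0.042,1],[-0.042,0.093,0.03,0,0,0.042,1],[-0.042,0.093,0.06,0,0,0.042,1],[-0.042,0.093,0.07,0,0,0.042,1],[-0.042,0.093,0.07,0,0,0.042,1],[-0.042,0.093,0.07,0,0,0.042,1]]
  ]
}}

```text
clock: 6.1
position: [0.2807, -0.2826, 0.0574]
ee_rot: [-3.137, 0.144, 0.003]
force: [0.3, -0.8, -2.2]
width: 0.212
gripper_force: 60.0
```

Run:
```python
from h import *
p,r=pose(); ims=[]
for c in ["scene","side"]:
    im,P=save(c,c+"1"); 
    bl=[p+r@np.array([a,b,.028]) for a,b in((.0915,.042),(.0915,-.042),(.2035,-.042),(.2035,.042))]
    im=im.copy(); cv2.polylines(im,[np.array([proj(c,q,P) for q in bl]).astype(int)],True,(255,0,0))
    for n in ["biscuit","small_biscuit"]:
        d=silhouettes(n,c)
        if d: q=maskplane(c,d[0]["mask"],.011,P); print(c,n,d[0]["p"],cv2.minEnclosingCircle(q.astype(np.float32)),q.min(0),q.max(0))
    u,v=proj(c,[.5,-.28,.02],P).astype(int); ims.append(cv2.resize(im[max(v-90,0):v+90,max(u-120,0):u+120],(400,300)))
cv2.imwrite("pics/b.png",np.hstack(ims)[:,:,::-1])
```

```text
t 6.1 pos [ 0.2807 -0.2826  0.0574] x [ 0.996 -0.092 -0.002] z [-0.002  0.001 -1.   ] F [ 0.3 -0.8 -2.2] q [ 0.3   0.35  0.44  2.31 -0.3   0.53 -0.68] w 0.212 gf 60.0
scene biscuit 0.94 ((0.5518672466278076, -0.30846983194351196), 0.05122547596693039) [ 0.50188287 -0.35885124] [ 0.60171313 -0.25808189]
scene small_biscuit 0.94 ((0.5695052146911621, -0.19344645738601685), 0.036637306213378906) [ 0.53387081 -0.22734929] [ 0.60602284 -0.15827022]
side biscuit 0.94 ((0.5505889058113098, -0.3089735507965088), 0.054174959659576416) [ 0.50203401 -0.36170754] [ 0.60381259 -0.25901574]
```

View pics/b.png

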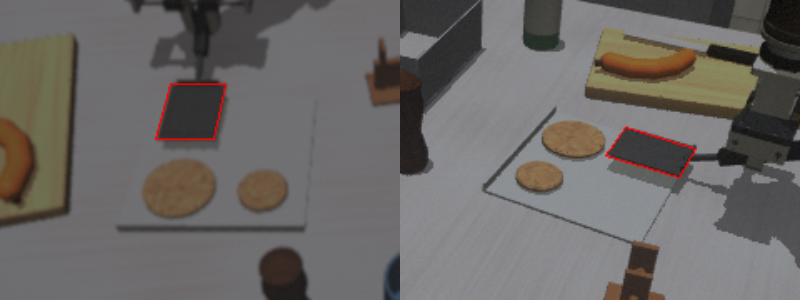

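The red model outline lies on the blade in both views. The blade axis runs through the large biscuit, at about (178,187) on the left and (573,139) on the right. Next I lower with the nose slightly down.

Call:
{"op": "jog_arm", "data": {
  "motion": [
    [[0,0,0.004,0,-0.035,0,1],[0,0,0.01,0,-0.035,0,1],[0,0,0.016,0,-0.035,0,1],[0,0,0.018,0,-0.035,0,1],[0,0,0.019,0,-0.035,0,1],[0,0,0.019,0,-0.035,0,1]]
  ]
}}

```text
clock: 6.9
position: [0.281, -0.2827, 0.0385]
ee_rot: [-3.136, 0.144, 0.055]
force: [0.2, 1.1, -0.8]
width: 0.216
gripper_force: 60.0
```

Run:
```python
from h import *
pose()
```

```text
t 6.9 pos [ 0.281  -0.2827  0.0385] x [ 0.995 -0.091 -0.035] z [-0.035  0.004 -0.999] F [ 0.2  1.1 -0.8] q [ 0.3   0.41  0.43  2.31 -0.31  0.51 -0.69] w 0.216 gf 60.0
```

Call:
{"op": "jog_arm", "data": {
  "motion": [
    [[0.008,0,0.0012,0,0,0,1],[0.016,0,0.0009,0,0,0,1],[0.024,0,0.0007,0,0,0,1],[0.032,0,0.0004,0,0,0,1],[0.04,0,0.0001,0,0,0,1],[0.048,0,-0.0002,0,0,0,1],[0.056,0,-0.0005,0,0,0,1],[0.064,0,-0.0007,0,0,0,1],[0.072,0,-0.001,0,0,0,1],[0.08,0,-0.0013,0,0,0,1]]
  ]
}}

```text
clock: 7.73
position: [0.3618, -0.2902, 0.0372]
ee_rot: [-3.136, 0.143, 0.055]
force: [-3.8, 0.9, 2.2]
width: 0.215
gripper_force: 60.0
```

```bash
cat > look.py <<'E'
from h import *
import sys
def look(name,ctr,views=("scene","side"),half=60):
    p,r=pose(); ims=[]
    for c in views:
        im,P=save(c,name+c); im=im.copy()
        bl=[p+r@np.array([a,b,.028]) for a,b in((.0915,.042),(.0915,-.042),(.2035,-.042),(.2035,.042))]
        cv2.polylines(im,[np.array([proj(c,q,P) for q in bl]).astype(int)],True,(255,0,0))
        u,v=proj(c,ctr,P).astype(int); h=half; u=max(u,h*4//3); v=max(v,h); ims.append(cv2.resize(im[v-h:v+h,u-h*4//3:u+h*4//3],(400,300)))
    cv2.imwrite(f"pics/{name}.png",np.hstack(ims)[:,:,::-1])
E
python3 -c "
from look import *
look('c',[.53,-.3,.02])"
```

```text
t 7.73 pos [ 0.3618 -0.2902  0.0372] x [ 0.995 -0.091 -0.035] z [-0.035  0.003 -0.999] F [-3.8  0.9  2.2] q [ 0.22  0.49  0.43  2.16 -0.33  0.59 -0.77] w 0.215 gf 60.0
```

View pics/c.png

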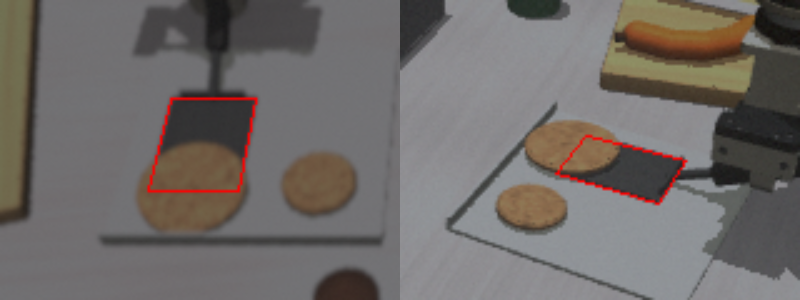

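The blade is about half under the biscuit, which sits near the lip: its centre is at (190,187) on the left and (572,147) on the right. The small biscuit has not moved.

Call:
{"op": "jog_arm", "data": {
  "motion": [
    [[0.007,0,-0.0003,0,0,0,1],[0.014,0,-0.0005,0,0,0,1],[0.021,0,-0.0007,0,0,0,1],[0.028,0,-0.001,0,0,0,1],[0.033,0,-0.0012,0,0,0,1],[0.037,0,-0.0013,0,0,0,1],[0.04,0,-0.0014,0,0,0,1]]
  ]
}}

```text
clock: 8.42
position: [0.4013, -0.2938, 0.0372]
ee_rot: [-3.136, 0.143, 0.055]
force: [-5.1, 0.3, 2.7]
width: 0.214
gripper_force: 60.0
```

Call:
{"op": "jog_arm", "data": {
  "motion": [
    [[0.002,0,-0.0001,0,0,0,1],[0.003,0,-0.0001,0,0,0,1],[0.003,0,-0.0001,0,0,0,1]]
  ]
}}

```text
clock: 8.67
position: [0.4041, -0.2941, 0.0372]
ee_rot: [-3.136, 0.143, 0.054]
force: [-3.2, 0.5, 1.6]
width: 0.213
gripper_force: 60.0
```

```bash
python3 -c "
from look import *
look('d',[.55,-.3,.02],half=45)"
```

```text
t 8.67 pos [ 0.4041 -0.2941  0.0372] x [ 0.995 -0.091 -0.035] z [-0.035  0.003 -0.999] F [-3.2  0.5  1.6] q [ 0.2   0.53  0.43  2.07 -0.33  0.64 -0.81] w 0.213 gf 60.0
```

View pics/d.png

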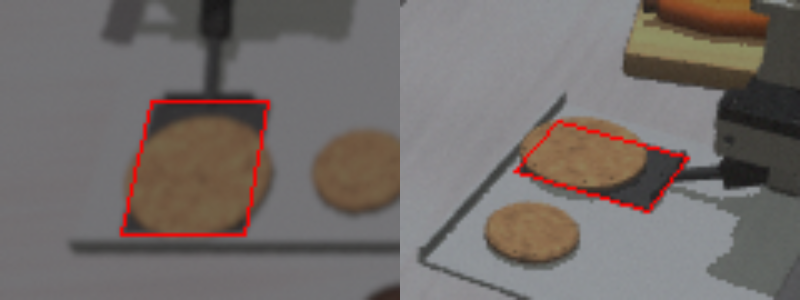

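The biscuit lies fully on the blade, centred near (198,175) on the left, and the blade tip is just short of the lip. I lift with the nose up.

Call:
{"op": "jog_arm", "data": {
  "motion": [
    [[0,0,0,0,0.02,0,1],[-0.001,0,-0.001,0,0.045,0,1],[-0.002,0,-0.003,0,0.07,0,1],[-0.003,0,-0.007,0,0.095,0,1],[-0.004,0,-0.013,0,0.115,0,1],[-0.004,0,-0.021,0,0.115,0,1],[-0.004,0,-0.03,0,0.115,0,1],[-0.004,0,-0.038,0,0.115,0,1],[-0.004,0,-0.044,0,0.115,0,1],[-0.004,0,-0.046,0,0.115,0,1]]
  ]
}}

```text
clock: 9.6
position: [0.4027, -0.2942, 0.0848]
ee_rot: [3.131, -0.142, 0.128]
force: [-0.8, -0.4, -2.9]
width: 0.216
gripper_force: 60.0
```

```bash
python3 -c "
from look import *
look('e',[.55,-.3,.05],half=60)"
```

```text
t 9.6 pos [ 0.4027 -0.2942  0.0848] x [ 0.993 -0.09   0.082] z [ 0.081 -0.008 -0.997] F [-0.8 -0.4 -2.9] q [ 0.23  0.39  0.42  2.12 -0.35  0.61 -0.77] w 0.216 gf 60.0
```

View pics/e.png

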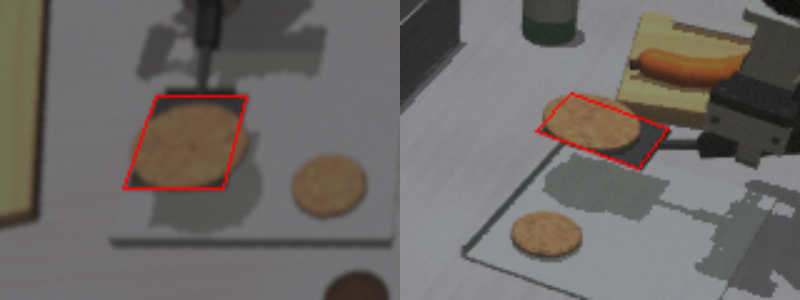

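The biscuit is lifted clear, centred near (190,145) on the left picture, and the small biscuit is still at (328,185). I compute the carry rows next.

```bash
cat >> h.py <<'E'
def rows(plan):  # plan: list of (tcp, yaw, pitch_down) -> rows in current tool axes
    p,r=pose()
    for t,yaw,th in plan:
        x=np.array([np.cos(yaw)*np.cos(th),np.sin(yaw)*np.cos(th),-np.sin(th)]); y=np.array([np.sin(yaw),-np.cos(yaw),0])
        M=np.c_[x,y,np.cross(x,y)]
        print(np.round(r.T@(np.array(t)-p),4).tolist(),np.round(R.from_matrix(r.T@M).as_rotvec(),3).tolist())
def tcp_from_tip(tip,yaw,th,L=.2035):
    u=np.array([np.cos(yaw),np.sin(yaw),0]); k=np.array([0,0,1])
    return np.array(tip)-u*(L*np.cos(th)-.028*np.sin(th))+k*(L*np.sin(th)+.028*np.cos(th))
E
python3 - <<'E'
from h import *
a=np.array([.4027,-.2942,.0848]); b=np.array([.378,.198,.18])
st=[7,14,21,28]+[35]*9+[28,21,14,7,]; s=np.cumsum(st)/sum(st); zz=np.minimum(np.cumsum([5,10,15,17,17,15,10,6]+[0]*20)/95.,1)
print(len(s),sum(st))
rows([(np.r_[(a+(b-a)*k)[:2],a[2]+(b-a)[2]*z],-.0905+.4405*k,-.082) for k,z in zip(s,zz)])
E
```

```text
17 455
t 9.7 pos [ 0.4022 -0.2939  0.0839] x [ 0.993 -0.09   0.081] z [ 0.081 -0.008 -0.997] F [-0.3 -0.5 -2.3] q [ 0.23  0.4   0.41  2.12 -0.35  0.61 -0.77] w 0.216 gf 60.0
[-0.0001, -0.0072, -0.0059] [0.001, 0.001, -0.007]
[-0.0014, -0.0222, -0.0161] [0.002, 0.001, -0.02]
[-0.0034, -0.0447, -0.0313] [0.004, 0.001, -0.04]
[-0.0062, -0.0748, -0.0487] [0.006, 0.001, -0.067]
[-0.0101, -0.1123, -0.0661] [0.009, 0.001, -0.101]
[-0.0142, -0.1498, -0.0815] [0.012, 0.001, -0.135]
[-0.0187, -0.1873, -0.092] [0.014, 0.001, -0.169]
[-0.0235, -0.2249, -0.0984] [0.017, 0.001, -0.203]
[-0.0288, -0.2624, -0.0989] [0.02, 0.001, -0.236]
[-0.0341, -0.2999, -0.0993] [0.023, 0.001, -0.27]
[-0.0394, -0.3375, -0.0998] [0.025, 0.001, -0.304]
[-0.0447, -0.375, -0.1002] [0.028, 0.001, -0.338]
[-0.05, -0.4125, -0.1007] [0.031, 0.001, -0.371]
[-0.0542, -0.4426, -0.101] [0.033, 0.001, -0.398]
[-0.0574, -0.4651, -0.1013] [0.035, 0.001, -0.419]
[-0.0595, -0.4801, -0.1015] [0.036, 0.001, -0.432]
[-0.0606, -0.4876, -0.1016] [0.036, 0.001, -0.439]
```

Call:
{"op": "jog_arm", "data": {
  "motion": [
    [[0,-0.007,-0.006,0.001,0,-0.007,1],[-0.001,-0.022,-0.016,0.002,0,-0.02,1],[-0.003,-0.045,-0.031,0.004,0,-0.04,1],[-0.006,-0.075,-0.049,0.006,0,-0.067,1],[-0.01,-0.112,-0.066,0.009,0,-0.101,1],[-0.014,-0.15,-0.081,0.012,0,-0.135,1],[-0.018,-0.18,-0.091,0.014,0,-0.162,1],[-0.021,-0.203,-0.097,0.016,0,-0.182,1],[-0.023,-0.218,-0.1,0.017,0,-0.196,1],[-0.024,-0.225,-0.1,0.017,0,-0.203,1]]
  ]
}}

```text
clock: 10.53
position: [0.3899, -0.0643, 0.1816]
ee_rot: [-3.128, -0.183, -0.126]
force: [-0.4, -1.2, -2.9]
width: 0.218
gripper_force: 60.0
```

Run:
```python
from h import *
p,r=pose(); b=np.array([.378,.198,.18])
st=[8,16,25,34,38,38,33,25,16,8]; s=np.cumsum(st)/sum(st)
y0=np.arctan2(r[1,0],r[0,0])
rows([(p+(b-p)*k,y0+(.35-y0)*k,-.082) for k in s])
```

```text
t 10.53 pos [ 0.3899 -0.0643  0.1816] x [0.99  0.116 0.081] z [ 0.08   0.011 -0.997] F [-0.4 -1.2 -2.9] q [-0.29  0.05  0.35  2.23 -0.05  0.78 -1.36] w 0.218 gf 60.0
t 10.53 pos [ 0.3899 -0.0643  0.1816] x [0.99  0.116 0.081] z [ 0.08   0.011 -0.997] F [-0.4 -1.2 -2.9] q [-0.29  0.05  0.35  2.23 -0.05  0.78 -1.36] w 0.218 gf 60.0
[0.0006, -0.0087, 0.0001] [-0.001, 0.001, -0.008]
[0.0018, -0.0261, 0.0003] [0.0, 0.001, -0.023]
[0.0038, -0.0532, 0.0007] [0.002, 0.001, -0.047]
[0.0064, -0.0902, 0.0012] [0.005, 0.001, -0.08]
[0.0093, -0.1315, 0.0018] [0.008, 0.001, -0.117]
[0.0122, -0.1728, 0.0023] [0.011, 0.001, -0.153]
[0.0148, -0.2086, 0.0028] [0.014, 0.001, -0.185]
[0.0167, -0.2358, 0.0032] [0.016, 0.001, -0.209]
[0.0179, -0.2532, 0.0034] [0.017, 0.001, -0.225]
[0.0185, -0.2619, 0.0035] [0.018, 0.001, -0.232]
```

Call:
{"op": "jog_arm", "data": {
  "motion": [
    [[0.001,-0.009,0,0,0,-0.008,1],[0.002,-0.026,0,0,0,-0.023,1],[0.004,-0.053,0.001,0.002,0,-0.047,1],[0.006,-0.09,0.001,0.005,0,-0.08,1],[0.009,-0.13,0.002,0.008,0,-0.117,1],[0.012,-0.168,0.002,0.011,0,-0.153,1],[0.015,-0.204,0.003,0.014,0,-0.185,1],[0.017,-0.233,0.003,0.016,0,-0.209,1],[0.018,-0.252,0.003,0.017,0,-0.225,1],[0.018,-0.262,0.003,0.018,0,-0.232,1]]
  ]
}}

```text
clock: 11.37
position: [0.3788, 0.1977, 0.1792]
ee_rot: [-3.078, -0.541, -0.122]
force: [-0.5, 0.7, -3.4]
width: 0.212
gripper_force: 60.0
```

Run:
```python
from look import *
look('f',[.536,.25,.05],half=80)
P=camera_params("side"); d=silhouettes("plate","side")
for x in d[:1]:
    q=maskplane("side",x["mask"],.018,P); print(x["p"],cv2.minEnclosingCircle(q.astype(np.float32)))
# next: descend, level, tip at plate centre + 35 mm
yaw=.35; u=np.array([np.cos(yaw),np.sin(yaw),0]); c=np.array([.536,.256,0]); tip=c+.035*u
p,r=pose(); e=tcp_from_tip(tip+[0,0,.018],yaw,0); print(e)
st=[5,12,20,26,26,22,14,8,4,0]; s=np.cumsum(st)/sum(st)
rows([(p+(e-p)*k,yaw,-.082*(1-k)) for k in s])
```

```text
t 11.37 pos [0.3788 0.1977 0.1792] x [0.937 0.34  0.079] z [ 0.075  0.027 -0.997] F [-0.5  0.7 -3.4] q [-0.67  0.12  0.05  2.16  0.02  0.79 -1.86] w 0.212 gf 60.0
0.77 ((0.5356631278991699, 0.2585349977016449), 0.1304502636194229)
t 11.52 pos [0.3788 0.1946 0.1792] x [0.938 0.337 0.079] z [ 0.074  0.026 -0.997] F [ 0.4 -0.8 -3.4] q [-0.67  0.12  0.06  2.16  0.02  0.79 -1.86] w 0.214 gf 60.0
[0.3777157  0.19822172 0.046     ]
t 11.52 pos [0.3788 0.1946 0.1792] x [0.938 0.337 0.079] z [ 0.074  0.026 -0.997] F [ 0.4 -0.8 -3.4] q [-0.67  0.12  0.06  2.16  0.02  0.79 -1.86] w 0.214 gf 60.0
[-0.0004, -0.0001, 0.0048] [0.001, 0.0, -0.005]
[-0.0013, -0.0005, 0.0165] [0.001, -0.007, -0.005]
[-0.0028, -0.001, 0.0359] [0.001, -0.019, -0.005]
[-0.0047, -0.0018, 0.0611] [0.001, -0.034, -0.005]
[-0.0067, -0.0025, 0.0862] [0.001, -0.05, -0.005]
[-0.0084, -0.0031, 0.1076] [0.001, -0.063, -0.005]
[-0.0094, -0.0035, 0.1211] [0.001, -0.072, -0.005]
[-0.01, -0.0037, 0.1289] [0.001, -0.076, -0.005]
[-0.0103, -0.0039, 0.1328] [0.001, -0.079, -0.005]
[-0.0103, -0.0039, 0.1328] [0.001, -0.079, -0.005]
```

View pics/f.png

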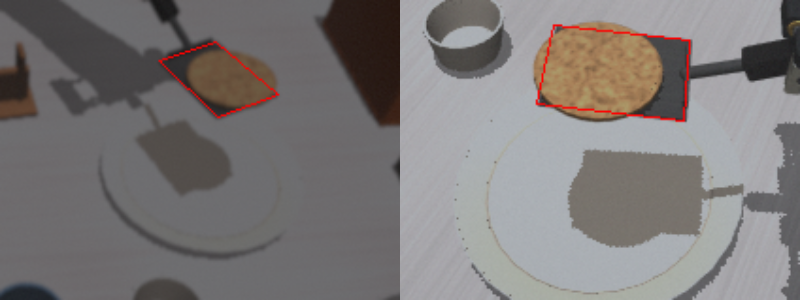

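The biscuit is secure on the blade above the plate, at (232,78) on the left and (600,70) on the right. The plate has not moved. I descend while levelling.

Call:
{"op": "jog_arm", "data": {
  "motion": [
    [[0,0,0.005,0,0,0,1],[-0.001,0,0.016,0,-0.007,0,1],[-0.003,0,0.036,0,-0.019,0,1],[-0.005,0,0.061,0,-0.034,0,1],[-0.007,0,0.086,0,-0.05,0,1],[-0.008,0,0.107,0,-0.063,0,1],[-0.009,0,0.121,0,-0.072,0,1],[-0.01,0,0.129,0,-0.076,0,1],[-0.01,0,0.133,0,-0.079,0,1],[-0.01,0,0.133,0,-0.079,0,1]]
  ]
}}

```text
clock: 12.35
position: [0.3795, 0.1949, 0.0457]
ee_rot: [3.095, 0.538, -0.0]
force: [-0.0, 0.7, -3.3]
width: 0.213
gripper_force: 60.0
```

Run:
```python
from h import *
yaw=.35; u=np.array([np.cos(yaw),np.sin(yaw),0]); tip=np.array([.536,.2565,0])+.035*u
ths=np.radians([2,6,10,13,16,19,22,24,26,28, 30,32,34,36,38,40,42,43,44,44])
z=np.linspace(.018,.012,10)
pl=[(tcp_from_tip(tip+[0,0,z[min(i,9)]],yaw,t),yaw,t) for i,t in enumerate(ths)]
rows(pl[:10])
```

```text
t 12.35 pos [0.3795 0.1949 0.0457] x [ 0.941  0.337 -0.   ] z [ 0.    -0.001 -1.   ] F [-0.   0.7 -3.3] q [-0.63  0.39  0.04  2.24 -0.03  0.52 -1.8 ] w 0.213 gf 60.0
[0.0007, -0.0042, -0.0074] [0.0, -0.035, -0.006]
[0.0037, -0.0042, -0.0208] [0.0, -0.105, -0.006]
[0.0076, -0.0042, -0.0339] [-0.0, -0.174, -0.006]
[0.0111, -0.0043, -0.0434] [-0.0, -0.227, -0.006]
[0.0152, -0.0043, -0.0527] [-0.0, -0.279, -0.006]
[0.0198, -0.0043, -0.0617] [-0.0, -0.331, -0.006]
[0.0249, -0.0043, -0.0705] [-0.001, -0.384, -0.006]
[0.0286, -0.0043, -0.076] [-0.001, -0.419, -0.006]
[0.0325, -0.0044, -0.0814] [-0.001, -0.454, -0.006]
[0.0366, -0.0044, -0.0866] [-0.001, -0.489, -0.006]
```

Call:
{"op": "jog_arm", "data": {
  "motion": [
    [[0.001,-0.001,-0.007,0,-0.035,0,1],[0.004,-0.002,-0.021,0,-0.105,0,1],[0.008,-0.003,-0.034,0,-0.174,0,1],[0.011,-0.004,-0.043,0,-0.227,0,1],[0.015,-0.004,-0.053,0,-0.279,0,1],[0.02,-0.004,-0.062,0,-0.331,0,1],[0.025,-0.004,-0.07,0,-0.384,0,1],[0.029,-0.004,-0.076,0,-0.419,0,1],[0.029,-0.004,-0.076,0,-0.419,0,1]]
  ]
}}

```text
clock: 13.1
position: [0.4081, 0.21, 0.1234]
ee_rot: [2.963, 0.515, -0.624]
force: [0.4, 0.3, -3.1]
width: 0.217
gripper_force: 60.0
```

Run:
```python
from h import *
yaw=.345; p,r=pose(); t=p+r@[.2035,0,.028]; print("tip",t)
u=np.array([np.cos(yaw),np.sin(yaw),0]); tip=np.array([.536,.2565,0])+.035*u+[0,0,.012]; print(tip)
rows([(tcp_from_tip(tip,yaw,a),yaw,a) for a in np.radians([26,29,32,35,38,41,43,44])])
```

```text
t 13.1 pos [0.4081 0.21   0.1234] x [ 0.861  0.309 -0.403] z [-0.38  -0.136 -0.915] F [ 0.4  0.3 -3.1] q [-0.56  0.54  0.04  1.77 -0.1   1.24 -1.7 ] w 0.217 gf 60.0
tip [0.57274075 0.26903435 0.01573196]
[0.56893764 0.26833688 0.012     ]
t 13.1 pos [0.4081 0.21   0.1234] x [ 0.861  0.309 -0.403] z [-0.38  -0.136 -0.915] F [ 0.4  0.3 -3.1] q [-0.56  0.54  0.04  1.77 -0.1   1.24 -1.7 ] w 0.217 gf 60.0
[-0.0007, -0.0005, -0.0029] [-0.001, -0.039, -0.001]
[0.0014, -0.0005, -0.0135] [-0.001, -0.091, -0.001]
[0.0041, -0.0005, -0.0239] [-0.001, -0.144, -0.001]
[0.0074, -0.0005, -0.0341] [-0.001, -0.196, -0.001]
[0.0111, -0.0005, -0.0442] [-0.001, -0.248, -0.001]
[0.0154, -0.0006, -0.0541] [-0.001, -0.301, -0.001]
[0.0186, -0.0006, -0.0605] [-0.001, -0.336, -0.001]
[0.0202, -0.0006, -0.0637] [-0.001, -0.353, -0.001]
```

Call:
{"op": "jog_arm", "data": {
  "motion": [
    [[-0.001,0,-0.003,0,-0.039,0,1],[0.001,0,-0.013,0,-0.091,0,1],[0.004,0,-0.024,0,-0.144,0,1],[0.007,0,-0.034,0,-0.196,0,1],[0.011,0,-0.044,0,-0.248,0,1],[0.015,0,-0.054,0,-0.301,0,1],[0.018,0,-0.06,0,-0.336,0,1],[0.02,0,-0.064,0,-0.353,0,1],[0.02,0,-0.064,0,-0.353,0,1],[0.02,0,-0.064,0,-0.353,0,1]]
  ]
}}

```text
clock: 13.93
position: [0.4471, 0.2242, 0.1726]
ee_rot: [2.757, 0.48, -1.115]
force: [0.2, 0.4, -3.0]
width: 0.215
gripper_force: 60.0
```

```bash
python3 -c "
from look import *
look('g',[.536,.25,.03],half=80)"
```

```text
t 13.93 pos [0.4471 0.2242 0.1726] x [ 0.677  0.243 -0.695] z [-0.654 -0.235 -0.719] F [ 0.2  0.4 -3. ] q [-0.53  0.78  0.06  1.36 -0.13  1.77 -1.67] w 0.215 gf 60.0
```

View pics/g.png

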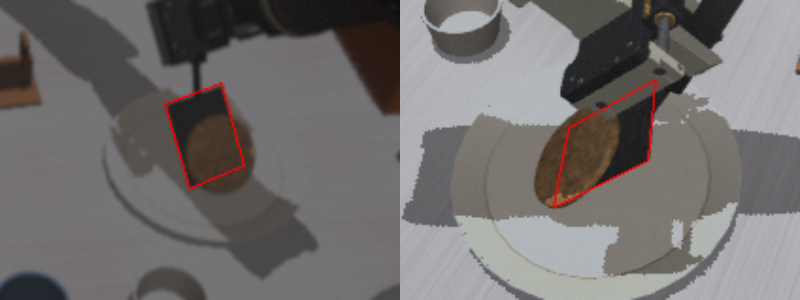

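The biscuit has slid down. Its front is on the plate and it leans on the blade, at (220,150) on the left and (580,155) on the right. I withdraw the blade backwards.

Call:
{"op": "jog_arm", "data": {
  "motion": [
    [[-0.009,0,0.008,0,0,0,1],[-0.029,0,0.028,0,0,0,1],[-0.057,0,0.055,0,0,0,1],[-0.083,0,0.075,0,0,0,1],[-0.1,0,0.085,0,0,0,1],[-0.108,0,0.086,0,0,0,1],[-0.11,0,0.086,0,0,0,1]]
  ]
}}

```text
clock: 14.62
position: [0.3155, 0.177, 0.189]
ee_rot: [2.757, 0.481, -1.116]
force: [0.6, -0.1, -2.1]
width: 0.214
gripper_force: 60.0
```

```bash
python3 -c "
from look import *
look('h1',[.536,.25,.03],half=80)
for c in ['scene','side']:
  P=camera_params(c)
  for n,z in(('biscuit',.014),('plate',.018)):
    d=silhouettes(n,c)
    for x in d[:2]:
      q=maskplane(c,x['mask'],z,P); print(c,n,round(x['p'],2),cv2.minEnclosingCircle(q.astype(np.float32)))
"
```

```text
t 14.62 pos [0.3155 0.177  0.189 ] x [ 0.676  0.244 -0.695] z [-0.654 -0.235 -0.719] F [ 0.6 -0.1 -2.1] q [-0.55  0.56  0.03  1.75 -0.14  1.59 -1.69] w 0.214 gf 60.0
scene biscuit 0.76 ((0.536771297454834, 0.2618100345134735), 0.052054308354854584)
scene plate 0.9 ((0.5351618528366089, 0.25774893164634705), 0.12916149199008942)
scene plate 0.49 ((0.5725607872009277, -0.19047421216964722), 0.035908930003643036)
side plate 0.82 ((0.5372050404548645, 0.25730717182159424), 0.13073161244392395)
```

View pics/h1.png

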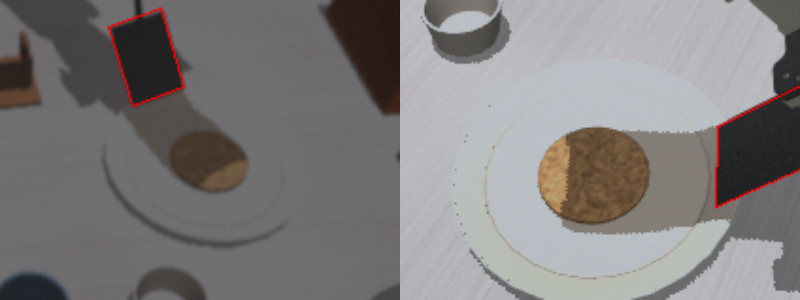

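The biscuit lies flat at (210,160) on the left and (594,175) on the right, about 5 mm from the plate centre, and the plate is unmoved. The outline still fits the blade, so the turner has not slipped in the grip. I return the turner.

Run:
```python
from h import *
p,r=pose(); e=np.array([.4422,.0223,.14]); yaw0=np.arctan2(r[1,0],r[0,0]); th0=np.arcsin(-r[2,0])
s=np.cumsum([3,7,10,12,12,12,12,10,7,3]); s=s/s[-1]
rows([(p+(e-p)*k,yaw0+(.0905-yaw0)*k,th0*(1-k)) for k in s])
```

```text
t 14.92 pos [0.3173 0.1776 0.1873] x [ 0.675  0.243 -0.696] z [-0.655 -0.235 -0.718] F [ 0.4 -0.6 -1.9] q [-0.55  0.57  0.03  1.74 -0.14  1.59 -1.69] w 0.21 gf 60.0
t 14.92 pos [0.3173 0.1776 0.1873] x [ 0.675  0.243 -0.696] z [-0.655 -0.235 -0.718] F [ 0.4 -0.6 -1.9] q [-0.55  0.57  0.03  1.74 -0.14  1.59 -1.69] w 0.21 gf 60.0
[0.0027, 0.0064, -0.0004] [0.006, 0.026, 0.006]
[0.009, 0.0214, -0.0013] [0.019, 0.088, 0.022]
[0.0181, 0.0428, -0.0026] [0.037, 0.175, 0.045]
[0.0289, 0.0685, -0.0041] [0.055, 0.28, 0.075]
[0.0398, 0.0942, -0.0057] [0.07, 0.385, 0.107]
[0.0506, 0.1199, -0.0072] [0.082, 0.489, 0.141]
[0.0615, 0.1455, -0.0088] [0.091, 0.593, 0.178]
[0.0705, 0.1669, -0.0101] [0.096, 0.68, 0.209]
[0.0769, 0.1819, -0.011] [0.098, 0.74, 0.232]
[0.0796, 0.1883, -0.0113] [0.098, 0.766, 0.242]
```

Call:
{"op": "jog_arm", "data": {
  "motion": [
    [[0.003,0.006,-0.003,0.006,0.026,0.006,1],[0.009,0.021,-0.006,0.019,0.088,0.022,1],[0.018,0.043,-0.008,0.037,0.175,0.045,1],[0.029,0.068,-0.009,0.055,0.28,0.075,1],[0.04,0.094,-0.01,0.07,0.385,0.107,1],[0.051,0.12,-0.01,0.082,0.489,0.141,1],[0.061,0.145,-0.01,0.091,0.593,0.178,1],[0.07,0.167,-0.01,0.096,0.68,0.209,1],[0.077,0.182,-0.011,0.098,0.74,0.232,1],[0.08,0.188,-0.011,0.098,0.766,0.242,1]]
  ]
}}

```text
clock: 15.75
position: [0.4414, 0.019, 0.1401]
ee_rot: [3.138, 0.133, 0.006]
force: [-0.2, 1.4, -1.7]
width: 0.213
gripper_force: 60.0
```

Run:
```python
from h import *
im,P=save("wrist","w2"); d=silhouettes("turner","wrist"); p,r=pose()
f=fit(TURNER,[("wrist",d[0]["mask"],P)],[p[0]+.091,p[1]+.008,.09],z=p[2]-.028); print(f)
rows([(np.array([.4422,.0223,z]),.0905,0) for z in(.14,.08,.028)])
```

```text
t 15.85 pos [0.4408 0.0205 0.14  ] x [0.996 0.087 0.   ] z [ 0.    -0.001 -1.   ] F [-0.5  0.6 -2.2] q [-0.31  0.24  0.16  2.12 -0.05  0.78 -1.59] w 0.213 gf 60.0
(array([0.53287304, 0.02643448, 0.08634165]), np.float64(0.21474214742147424))
t 15.85 pos [0.4408 0.0205 0.14  ] x [0.996 0.087 0.   ] z [ 0.    -0.001 -1.   ] F [-0.5  0.6 -2.2] q [-0.31  0.24  0.16  2.12 -0.05  0.78 -1.59] w 0.213 gf 60.0
[0.0016, -0.0017, -0.0] [0.001, -0.0, -0.003]
[0.0016, -0.0018, 0.06] [0.001, -0.0, -0.003]
[0.0016, -0.0018, 0.112] [0.001, -0.0, -0.003]
```

Call:
{"op": "jog_arm", "data": {
  "motion": [
    [[0.0016,-0.0017,0.01,0,0,-0.003,1],[0.0016,-0.0017,0.03,0,0,-0.003,1],[0.0016,-0.0017,0.055,0,0,-0.003,1],[0.0016,-0.0017,0.08,0,0,-0.003,1],[0.0016,-0.0017,0.096,0,0,-0.003,1],[0.0016,-0.0017,0.106,0,0,-0.003,1],[0.0016,-0.0017,0.111,0,0,-0.003,1],[0.0016,-0.0017,0.112,0,0,-0.003,1],[0.0016,-0.0017,0.112,0,0,-0.003,1]]
  ]
}}

```text
clock: 16.6
position: [0.4428, 0.0247, 0.0279]
ee_rot: [-3.138, -0.148, 0.003]
force: [1.1, -0.2, -2.3]
width: 0.216
gripper_force: 60.0
```

Run:
```python
from h import *
pose()
```

```text
t 16.6 pos [0.4428 0.0247 0.0279] x [ 0.996  0.094 -0.002] z [-0.002  0.    -1.   ] F [ 1.1 -0.2 -2.3] q [-0.27  0.44  0.12  2.22 -0.11  0.49 -1.54] w 0.216 gf 60.0
```

Call:
{"op": "jog_arm", "data": {
  "motion": [
    [[0,0.002,0,0,0,0,1],[0,0.002,0.0007,0,0,0,1],[0,0.002,0.001,0,0,0,1],[0,0.002,0.001,0,0,0,1]]
  ]
}}

```text
clock: 16.93
position: [0.4435, 0.0222, 0.0275]
ee_rot: [3.138, 0.146, 0.001]
force: [-0.5, -0.2, 6.1]
width: 0.211
gripper_force: 60.0
```

```bash
python3 -c "
from look import *
look('k',[.46,.02,.03],half=75)"
```

```text
t 16.93 pos [0.4435 0.0222 0.0275] x [0.996 0.093 0.001] z [ 0.001 -0.    -1.   ] F [-0.5 -0.2  6.1] q [-0.26  0.45  0.12  2.22 -0.11  0.49 -1.53] w 0.211 gf 60.0
```

View pics/k.png

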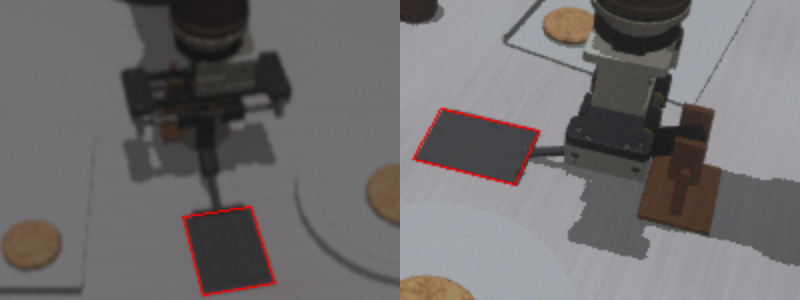

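The blade is flat on the bench, its outline centred at (228,250) on the left and (477,147) on the right. The handle sits between the cheeks, and 6 N of support shows contact. I release and rise.

Call:
{"op": "jog_arm", "data": {
  "motion": [
    [[0,0,0,0,0,0,0.3],[0,0,0,0,0,0,-0.2],[0,0,0,0,0,0,-0.2],[0,0,0,0,0,0,-0.2],[0,0,0,0,0,0,-0.2],[0,0,-0.02,0,0,0,-0.2],[0,0,-0.05,0,0,0,-0.2],[0,0,-0.09,0,0,0,-0.2],[0,0,-0.13,0,0,0,-0.2],[0,0,-0.16,0,0,0,-0.2]]
  ]
}}

```text
clock: 17.87
position: [0.4432, 0.0221, 0.1898]
ee_rot: [-3.138, -0.146, -0.002]
force: [1.1, 1.1, -0.9]
width: 0.602
gripper_force: 0.0
```

Call:
{"op": "jog_arm", "data": {
  "motion": [
    [[0,0,0,0,0,0,-0.2],[0,0,0,0,0,0,-0.2],[0,0,0,0,0,0,-0.2]]
  ]
}}

```text
clock: 18.12
position: [0.4424, 0.0222, 0.1864]
ee_rot: [3.138, 0.147, -0.002]
force: [0.3, -0.5, -0.9]
width: 0.602
gripper_force: 0.0
```

Run:
```python
from h import *
pose(); im,P=save("wrist","w3"); d=silhouettes("turner","wrist")
print(fit(TURNER,[("wrist",d[0]["mask"],P)],[.533,.0305,.09]))
P=camera_params("scene"); save("scene","s3")
for n in("biscuit","plate","small_biscuit"):
    x=silhouettes(n,"scene")[0]; print(n,x["p"],cv2.minEnclosingCircle(maskplane("scene",x["mask"],.014,P).astype(np.float32)))
```

```text
t 18.12 pos [0.4424 0.0222 0.1864] x [ 0.996  0.093 -0.001] z [-0.001 -0.    -1.   ] F [ 0.3 -0.5 -0.9] q [-0.32  0.18  0.18  2.06 -0.04  0.91 -1.6 ] w 0.602 gf 0.0
(array([0.53363781, 0.03071654, 0.09130437]), np.float64(0.06911575403505299))
biscuit 0.92 ((0.5356730222702026, 0.2629205286502838), 0.05088803544640541)
plate 0.59 ((0.5315495133399963, 0.2593604624271393), 0.13074609637260437)
small_biscuit 0.8 ((0.5698264837265015, -0.19022521376609802), 0.036168172955513)
```

The turner is back within 1 mm of where it started, and everything else is in place.

```bash
python3 -c "
from cell import *
print(sign_off())"
```

```text
the job is handed in; nothing more can be done
None
```

The job is handed in at about 18 s on the robot's clock: the biscuit lies flat about 5 mm from the plate's middle, and the turner is back on its rest within 1 mm of its start and released; the plate and small biscuit measured unmoved, and the mug, ramekin and pepper mill were never approached or re-measured.

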